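# Unlatch the sprung flap of the filter well

### The job

Open the filter well's flap: first slide the keeper all the way back from in front of the latch lever, then swing the lever all the way round towards the front edge of the deck and let go, so that the sprung flap rises by itself to its stop. Leave the keeper back and the lever round, do not force the lever while the keeper is still in its way, and leave the other things on and around the well where they lie.

Things in the scene. Friction and masses are not known exactly. Their poses are not given: they have to be found in the camera images.
- well: The fixed plywood well box, 360 (x) x 440 (y) x 100 mm high. Origin: centre of its underside. Its own x points from the front deck (robot side) to the hinge at the back, y to the left, z up. On top, at 100 mm, a front deck 160 mm deep (own x -180 to -20) carries the two latches; behind it lies the flush flap. Two false drawer fronts mark the front.
- keeper_tab (a point): Centre of the upright rectangular black tab on the keeper (first catch): 12 mm (along the well's x) x 24 mm (along y) x 40 mm tall, from 17 to 57 mm above the deck. It stands on a flat steel bar 130 mm long (along y), 22 mm wide, top 17 mm above the deck, that slides in a track 34 mm wide. A fixed strap over the bar, 22 mm high, 12 mm wide, lies 54 mm to -y of the shut tab.
- keeper_tip (a point): Centre of the -y end of the keeper's bar, 110 mm to -y of the tab. With the keeper shut it stands just in front (-x) of the lever's arm and stops it from swinging.
- keeper (a joint): Slide of the keeper along the well's +y, in m: 0 shut (blocks the lever), 0.055 all the way back (stop). It blocks the lever until about 0.038. Friction 2 to 3 N; it stays where it is left. It can start up to 0.006 from shut.
- lever_knob (a point): Centre of the round upright black knob on the latch lever (second latch): 24 mm diameter, 40 mm tall, from 16 to 56 mm above the deck, on the end of the lever's steel arm (22 mm wide, its top 16 mm above the deck), 80 mm from the pivot. Shut, the knob lies at +y of the pivot; it swings on a level arc counter-clockwise seen from above, to end at -x (robot side) of the pivot.
- lever_pivot (a point): Pivot axis of the lever (vertical), at the level of the deck's top. The pivot boss is 28 mm across and 22 mm high. The lever is L-shaped and turns as one: when shut its steel nose (22 mm wide) reaches 60 mm from the pivot to +x, over the flap's front edge, and its arm reaches 95 mm to +y.
- lever (a joint): Turn of the lever in rad: 0 shut, growing counter-clockwise seen from above, 1.57 fully round (stop). It has about 0.04 of play while the keeper is shut. The nose leaves the flap at about 1.05. Friction 0.1 to 0.2 N m; it stays where it is left. It can start up to 0.02 from shut.
- flap: The plywood flap, 186 (x) x 352 (y) x 12 mm, flush with the deck when shut and hinged along its back edge. Origin: middle of its front edge, half-way through its thickness: 94 to 97 mm above the table when shut, 184 mm when up at its stop (0.5 rad open). Springs press it up against the lever's nose, raise it by themselves in about 2 s once the nose has left it, and hold it up.
- snap_box: Bystander: clear filter box 66 x 66 x 18 mm lying on the deck, to the right of the lever. Origin: centre of its underside.
- hex_key: Bystander: steel hex key 117 x 30 x 7 mm, lying on the deck along its front edge, in front of the keeper's track. Origin: middle of the long arm's underside; that arm runs along its own y.
- blower: Bystander on the table: bulb blower, 68 mm diameter, 120 mm tall. Origin: centre of its underside.
- filter_wrench: Bystander on the table: flat plastic filter wrench, about 195 x 90 x 8 mm, a C-shaped ring with a handle along its own -x. Origin: on its underside near the ring.
- dispenser: Bystander on the table: white push-button silica dispenser 70 x 100 x 68 mm. Origin: centre of its underside.
- wipe_tub: Bystander on the table: round jar, 72 mm diameter, 100 mm tall. Origin: centre of its underside.
- lens_case: Bystander on the table: upright round lens case, 92 mm diameter, 110 mm tall. Origin: centre of its underside.

How it is judged (in metres and radians):
On the way, in this order (a step that is already met when the one before it is completed fails the run):
1. the keeper is slid back (more than 45 mm of its 55) while the lever is still shut (value of joint keeper above 0.045 m and value of joint lever below 0.2 rad), for 0.2 s.
2. the lever is swung round (beyond 1.3 of its 1.57 rad) with the keeper still back (value of joint lever above 1.3 rad and value of joint keeper above 0.042 m), for 0.2 s.
At the end, for the whole second after the job is handed in: The keeper is back (over 42 mm of 55), the lever is round (over 1.3 of 1.57 rad), the flap's front edge has risen above 172 mm (184 mm at its stop), and flap and lever are at rest; the bystanders have not been moved more than 30 mm (all of step 2 and velocity of joint lever between -0.1 and 0.1 rad/s and height (world z) of flap above 0.172 m and angular speed of flap below 0.05 rad/s); the robot touches nothing.
It fails at once if the lever is forced against the shut keeper (more than 35 N between them) (contact force between keeper and lever above 35 N).
It fails at once if a bystander is moved more than 30 mm (distance of any of snap_box, hex_key, blower, filter_wrench, dispenser, wipe_tub, lens_case from where it was at the start of the episode above 0.03 m).
It also fails if it takes over 48 s, if anything falls off the work surface, if the arm or the gripper's body presses on something with over 40 N, if the wrist force passes 120 N, or if a joint passes its speed limit or range.

### The arm

A 7-joint arm with a two-finger parallel gripper is mounted at the origin on the work surface. World frame = base frame: x ahead of the robot, y to its left, z up, the work surface at z = 0. Lengths are in m, angles in degrees, forces in N, time in s.
With the tool pointing down it reaches from about 0.425 to 0.95 m from the base axis. Payload 4.7 kg.
Tool frame: the origin (TCP) lies on the front face of the gripper's body, between the roots of the fingers; the fingertips stand 70 mm ahead of it and the grasp point (between the pads) lies 51 mm ahead of it; z points along the fingers, y is the line along which they close (so a half turn about z gives the same grasp; the last joint's range is limited). The gripper opens to 87 mm and grips with 3 to 60 N. Pads are 19 mm wide; open, the fingers measure 117 mm over their backs; the gripper's body (75 mm by 190 mm) begins 51 mm behind the grasp point.
Start: joints at [74.089, 26.849, -2.785, 87.806, 1.381, 65.374, -4.715], TCP at [0.166, -0.654, 0.292] pointing down, gripper open.
Joint ranges: [-148.3, 148.3], [-19.14, 114.17], [-79.39, 73.82], [5.75, 140.21], [-59.74, 239.74], [12.07, 113.84], [-152.46, 152.46]. Speed limits (degrees/s): [147.25, 147.25, 180, 180, 180, 180, 180].

### API

Orientations are given as a 3x3 rotation matrix whose columns are the frame's x, y, z axes.
In Python, from cell import * gives the robot as it stands.
- The arm moves only by the tool step_arm, never from a script. Its argument "commands" is one flat list of numbers, 7 for each row, row after row: the finger opening in m, from 0 to 0.087, then the shift along the world's x, y, z in m, then the turn, a rotation vector about the world's x, y, z in rad. In form: [hand, dx, dy, dz, ax, ay, az, hand, dx, dy, dz, ax, ay, az, ...]. A call has 1 to 10 rows; each row is the pose to reach, as a shift and turn from the pose commanded when the call began; what a row does not reach only later rows make up. A row lasts 1/8 s, in which the tool goes at most 62.5 mm and 10.7 degrees, less where a joint would pass 70% of its speed; a pose out of reach is approached as far as the arm can. A call with a gripper value outside its range is refused whole. The fingers move at their own pace and stop on an object; "newtons" is the grip in N (left out, the last holds). Time passes only in rows, so rows that repeat a pose let the fingers close. It gives the time, the measured TCP pose, the force, the opening and the grip force at its end, in the units of the state.
- read_state(): the state, without advancing time (a new reading comes with each control period).
- get_image(name): name is "scene" or "top"; returns a dict with "frame" (400x640x3 uint8, red, green, blue), "depth" (400x640 float32, m along the optical axis (not along the pixel's ray), 0 where there is no reading), "fx", "fy", "cx", "cy" (pixels), "R" (3x3) and "t" (3): a world point X has camera coordinates R X + t. Camera axes: x right, y down, z forward; pixel columns grow to the right and rows downward; lengths in m; the calibration is good to about 2 mm. A picture is of the moment at which its call begins.
- close_job(): hands the job in; it is judged then, once.
The state is a dict: "clock": time; "joint_positions": joint angles; "joint_velocities": joint speeds; "joint_torque": joint torques, N m; "tool_pos": TCP position; "tool_rot": TCP orientation; "wrist_force": force on the tool from outside, world axes, zero at the start; "moment": the same for the moment, N m; "gripper_width": finger opening in m; "grasp_force": force on a finger pad.
Only numpy, scipy, OpenCV 4.12 (cv2) and the standard library are available. Lean on these libraries where they do the work, as an engineer would, in place of code of your own. Each camera call takes 0.05 s, during which the arm holds its last target. There are 200 camera calls.

## Working session

There is one attempt and no reset: what is moved stays moved. The work goes in short steps, Python scripts to look and compute and a tool call to move; the robot and the scene stay as the last step left them, time stands still between calls to the robot, and variables do not carry over. Pictures are saved under pics/ and viewed, at most 10 in all, crops included, and the job is handed in when it is done.

Besides the shell and the picture viewer there is one more tool, called as name(argument=value, ...) on one line, values as JSON. step_arm: Moves the arm, as the interface text tells. Its arguments: {"type":"object","properties":{"commands":{"type":"array","items":{"type":"number"}},"newtons":{"type":"number"}},"required":["commands"]}

```bash
mkdir -p pics; ls; python3 - <<'E'
from cell import *
import cv2,numpy as np
for n in ("scene","top"):
    g=get_image(n); cv2.imwrite(f"pics/{n}0.png",g["frame"][:,:,::-1]); np.savez(f"{n}0.npz",**g)
    print(n,g["fx"],g["cx"],g["cy"],(-g["R"].T@g["t"]).round(3),g["R"].round(3).tolist())
s=read_state();print(s["clock"],s["tool_rot"])
E
```

```text
pics
scene 413.4461268142781 318.5560479960258 193.4253438029137 [1.278 0.643 0.747] [[-0.643, 0.766, 0.005], [0.41, 0.349, -0.843], [-0.647, -0.54, -0.538]]
top 389.3109851541958 319.3054909264686 198.96954941908177 [ 0.424 -0.002  1.27 ] [[-0.006, -1.0, 0.009], [-0.997, 0.006, -0.073], [0.073, -0.01, -0.997]]
0.1 [[ 9.69190352e-01  2.46312464e-01 -4.81607842e-04]
 [ 2.46312926e-01 -9.69188986e-01  1.62867718e-03]
 [-6.56055272e-05 -1.69712445e-03 -9.99998558e-01]]
```

View pics/top0.png

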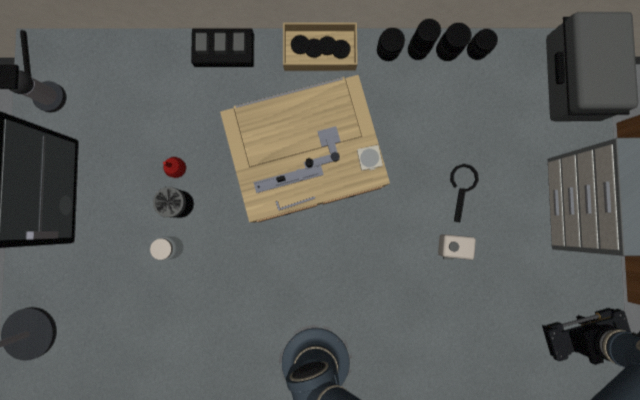

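View pics/scene0.png

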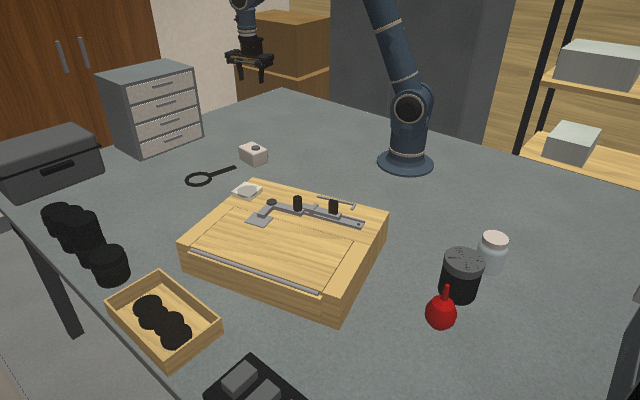

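The top view shows the tab near (281,180), the knob at (309,162), the pivot boss at (335,157), the snap box at (370,158) and the hex key at (297,203). The well is turned by about 13°. Next I measure those points.

```bash
cat > h.py <<'E'
import numpy as np,cv2
def ray(g,u,v,z):
    R,t=g["R"],g["t"]; c=-R.T@t
    d=R.T@np.array([(u-g["cx"])/g["fx"],(v-g["cy"])/g["fy"],1]); return c+d*(z-c[2])/d[2]
def proj(g,X):
    p=g["R"]@X+g["t"]; return g["fx"]*p[0]/p[2]+g["cx"], g["fy"]*p[1]/p[2]+g["cy"]
def cloud(g):
    v,u=np.mgrid[:400,:640]; d=g["depth"]
    P=np.stack([(u-g["cx"])/g["fx"]*d,(v-g["cy"])/g["fy"]*d,d],-1)
    return (P-g["t"])@g["R"]
E
python3 - <<'E'
from h import *
for n,(x0,x1,y0,y1) in (("top",(235,400,130,225)),("scene",(220,400,170,250))):
    g=np.load(n+"0.npz"); f=g["frame"]; P=cloud(g)
    m=((f.max(2)<60)&(g["depth"]>0)&(P[...,2]>.105)).astype(np.uint8); k=np.zeros_like(m);k[y0:y1,x0:x1]=1
    N,l,s,c=cv2.connectedComponentsWithStats(m*k)
    for i in range(1,N):
        if s[i,4]>15:
            q=P[l==i]; print(n,c[i].round(1),s[i],"z",np.percentile(q[:,2],[5,50,95]).round(3),"top",q[q[:,2]>np.percentile(q[:,2],95)-.006].mean(0).round(4))
    if n=="top":
        # steel mask & deck outline
        hsv=cv2.cvtColor(f,cv2.COLOR_RGB2HSV)
        w=((P[...,2]>.085)&(P[...,2]<.112)).astype(np.uint8);w[:,:200]=0;w[:,410:]=0;w[:70]=0;w[240:]=0
        N,l,s,c=cv2.connectedComponentsWithStats(w);i=1+s[1:,4].argmax()
        q=P[l==i]; r=cv2.minAreaRect((q[:,:2]*1000).astype(np.float32)); print(r,np.median(q[:,2]))
        for nm,u,v,z in(("tab",281,180,.157),("knob",309,162,.156),("boss",335,157,.122)): print(nm,ray(g,u,v,z).round(3))
    c=cv2.resize(f[y0:y1,x0:x1],None,fx=4,fy=4,interpolation=2)
    cv2.imwrite(f"pics/{n}c.png",c[:,:,::-1])
E
```

```text
top [334.7 156.8] [332 153   7   8  40] z [0.119 0.122 0.126] top [ 0.6351 -0.0597  0.1226]
top [308.8 162.7] [306 159   7   9  50] z [0.123 0.155 0.159] top [0.6134 0.0166 0.1561]
top [280.4 178.5] [277 176   8   6  36] z [0.13  0.156 0.159] top [0.5675 0.0996 0.1568]
((674.0131225585938, 32.486480712890625), (364.80523681640625, 440.9595947265625), 15.108538627624512) 0.10035950435315466
tab [0.561 0.097 0.157]
knob [0.613 0.017 0.156]
boss [ 0.634 -0.06   0.122]
scene [297.3 203.1] [293 196   9  16 120] z [0.12  0.14  0.155] top [0.6178 0.0192 0.1535]
scene [333.  206.3] [329 199   9  16 123] z [0.121 0.14  0.156] top [0.5704 0.102  0.1543]
```

View pics/topc.png

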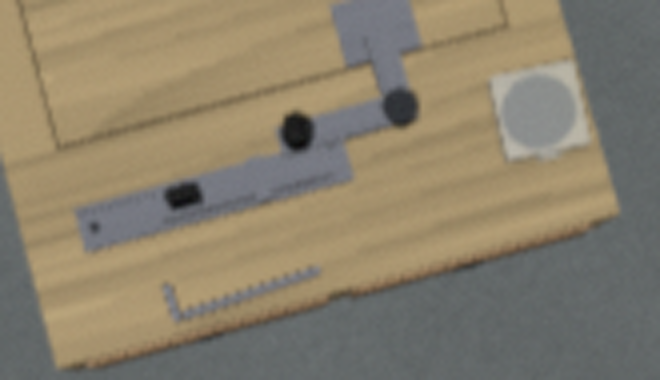

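step_arm(commands=[0.06,0.25,0.35,0,0,0,0,0.06,0.25,0.35,0,0,0,0,0.06,0.25,0.35,0,0,0,0,0.06,0.25,0.35,0,0,0,0,0.06,0.25,0.35,0,0,0,0,0.06,0.25,0.35,0,0,0,0,0.06,0.25,0.35,0,0,0,0,0.06,0.402,0.754,0,0,0,0,0.06,0.402,0.754,0,0,0,0,0.06,0.402,0.754,0,0,0,0])

```text
clock: 1.35
tool_pos: [0.4825, -0.1269, 0.2921]
tool_rot: [[0.969, 0.246, -0.0], [0.246, -0.969, -0.0], [-0.0, 0.0, -1.0]]
wrist_force: [0.9, -0.2, -0.1]
gripper_width: 0.0602
grasp_force: 0.0
```

```bash
python3 -c "
from cell import *
s=read_state();print(s)"
```

```text
{'clock': 1.35, 'joint_positions': array([ 28.31897668,  11.75232547, -21.20705492, 110.33514075,
         4.95866949,  58.78460098, -70.81938324]), 'joint_velocities': array([-41.40524934,   4.16596505, -18.77958781,  -3.79490889,
         5.57673229,   0.9221547 , -61.94428602]), 'joint_torque': array([  3.60827208, -34.7342205 ,  -1.1861182 , -21.06860518,
        -0.17237744,   0.13932446,   0.91012565]), 'tool_pos': array([ 0.48250178, -0.12687838,  0.29214203]), 'tool_rot': array([[ 9.69286027e-01,  2.45936162e-01, -4.72836324e-05],
       [ 2.45936144e-01, -9.69286003e-01, -2.40110447e-04],
       [-1.04883205e-04,  2.21106947e-04, -9.99999970e-01]]), 'wrist_force': array([ 0.86551361, -0.24300976, -0.05349386]), 'moment': array([-6.86601541e-04, -5.29902543e-02, -1.09759668e-05]), 'grasp_force': 0.0, 'gripper_width': 0.06018247161128159}
```

step_arm(commands=[0.06,0.075,0.2,0,0,0,0,0.06,0.075,0.2,0,0,0,0,0.06,0.075,0.2,0,0,0,0,0.06,0.075,0.2,0,0,0,0,0.06,0.075,0.2,0,0,0,0,0.06,0.075,0.2,0,0,0,0])

```text
clock: 2.1
tool_pos: [0.5569, 0.0699, 0.2918]
tool_rot: [[0.97, 0.245, -0.001], [0.245, -0.97, -0.001], [-0.001, 0.001, -1.0]]
wrist_force: [-1.3, -0.1, -0.3]
gripper_width: 0.0602
grasp_force: 0.0
```

step_arm(commands=[0.06,0.011,0.03,0,0,0,0,0.06,0.011,0.03,-0.03,0,0,0,0.06,0.011,0.03,-0.05,0,0,0,0.06,0.011,0.03,-0.07,0,0,0,0.06,0.011,0.03,-0.082,0,0,0,0.06,0.011,0.03,-0.094,0,0,0,0.06,0.011,0.03,-0.094,0,0,0])

```text
clock: 2.98
tool_pos: [0.568, 0.1007, 0.1976]
tool_rot: [[0.969, 0.246, -0.001], [0.246, -0.969, -0.001], [-0.001, 0.0, -1.0]]
wrist_force: [0.3, -0.6, 0.1]
gripper_width: 0.0603
grasp_force: 0.0
```

```bash
python3 - <<'E'
from cell import *
import cv2
g=get_image("scene");cv2.imwrite("pics/s1.png",cv2.resize(g["frame"][130:270,220:420],None,fx=4,fy=4)[:,:,::-1])
print(read_state()["joint_positions"].round(1))
E
```

```text
[   5.4   25.8  -25.6  105.8   13.9   51.5 -102.5]
```

View pics/s1.png

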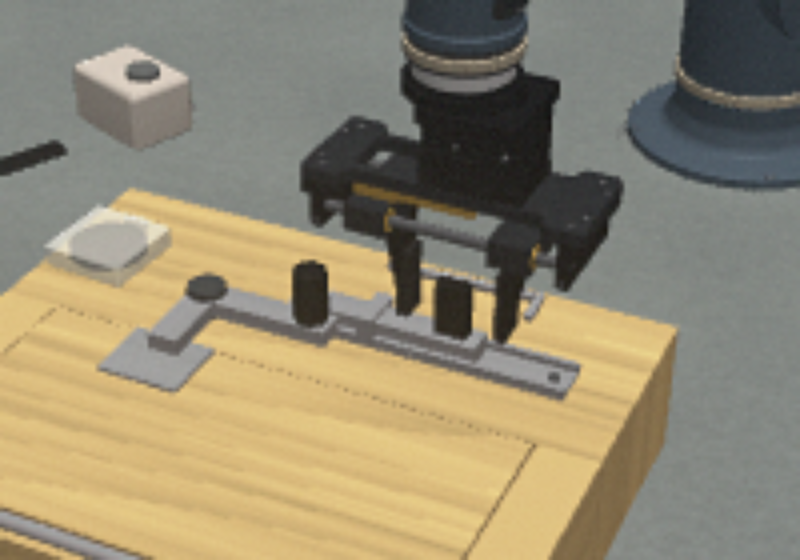

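The crop shows the fingers straddling the tab at about (453,305), and the knob standing free at (310,292). I close lightly on the tab.

step_arm(commands=[0.02,0,0,0,0,0,0,0.02,0,0,0,0,0,0,0.02,0,0,0,0,0,0,0.02,0,0,0,0,0,0], newtons=8)

```text
clock: 3.52
tool_pos: [0.5684, 0.1011, 0.1984]
tool_rot: [[0.969, 0.246, 0.0], [0.246, -0.969, -0.001], [0.0, 0.001, -1.0]]
wrist_force: [0.8, -2.5, 0.1]
gripper_width: 0.028
grasp_force: 1.3
```

step_arm(commands=[0.02,-0.003,0.01,0,0,0,0,0.02,-0.005,0.019,0,0,0,0,0.02,-0.008,0.029,0,0,0,0,0.02,-0.01,0.038,0,0,0,0,0.02,-0.013,0.046,0,0,0,0,0.02,-0.0145,0.053,0,0,0,0,0.02,-0.0145,0.053,0,0,0,0])

```text
clock: 4.4
tool_pos: [0.5553, 0.1496, 0.1983]
tool_rot: [[0.97, 0.244, 0.002], [0.244, -0.97, -0.008], [-0.0, 0.008, -1.0]]
wrist_force: [3.8, -12.1, 2.4]
gripper_width: 0.0239
grasp_force: 8.0
```

step_arm(commands=[0.06,0.001,-0.004,0,0,0,0,0.06,0.001,-0.004,0,0,0,0,0.06,0.001,-0.004,0,0,0,0,0.06,0.001,-0.004,0.03,0,0,0,0.06,0.001,-0.004,0.06,0,0,0,0.06,0.001,-0.004,0.07,0,0,0,0.06,0.001,-0.004,0.07,0,0,0])

```text
clock: 5.28
tool_pos: [0.5546, 0.1507, 0.2683]
tool_rot: [[0.969, 0.247, 0.001], [0.247, -0.969, 0.0], [0.001, -0.0, -1.0]]
wrist_force: [-0.0, -0.0, -0.7]
gripper_width: 0.06
grasp_force: 0.0
```

step_arm(commands=[0.06,0.06,-0.128,0,0,0,0.19,0.06,0.06,-0.128,0,0,0,0.37,0.06,0.06,-0.128,0,0,0,0.55,0.06,0.06,-0.128,0,0,0,0.73,0.06,0.06,-0.128,0,0,0,0.91,0.06,0.06,-0.128,0,0,0,1.09,0.06,0.06,-0.128,0,0,0,1.27,0.06,0.06,-0.128,0,0,0,1.45,0.06,0.06,-0.128,0,0,0,1.58,0.06,0.06,-0.128,0,0,0,1.58])

```text
clock: 6.52
tool_pos: [0.6141, 0.0222, 0.2665]
tool_rot: [[-0.254, 0.967, -0.003], [0.967, 0.254, 0.001], [0.001, -0.003, -1.0]]
wrist_force: [0.2, 0.0, 0.4]
gripper_width: 0.0596
grasp_force: 0.0
```

```bash
python3 - <<'E'
from cell import *
from h import *
g=get_image("scene");cv2.imwrite("pics/s2.png",cv2.resize(g["frame"][130:270,220:420],None,fx=4,fy=4)[:,:,::-1])
P=cloud(g);f=g["frame"];m=((f.max(2)<60)&(g["depth"]>0)&(P[...,2]>.12)&(P[...,2]<.16)).astype(np.uint8)
m[:170]=0;m[250:]=0;m[:,:220]=0;m[:,420:]=0
N,l,s,c=cv2.connectedComponentsWithStats(m)
for i in range(1,N):
    if s[i,4]>20:print(c[i].round(1),s[i],P[l==i].mean(0).round(3))
s=read_state();print(s["joint_positions"].round(1),s["tool_pos"],s["clock"],s["tool_rot"].round(3).tolist())
E
```

```text
[297.4 202.8] [293 196   9  15 114] [0.62  0.022 0.141]
[351.7 211.1] [347 204  10  16 122] [0.558 0.153 0.141]
[ 25.7  29.  -44.4  96.2  22.1  64.  -10.3] [0.61422529 0.02217152 0.26683685] 6.575 [[-0.253, 0.967, -0.002], [0.967, 0.253, 0.001], [0.001, -0.002, -1.0]]
```

View pics/s2.png

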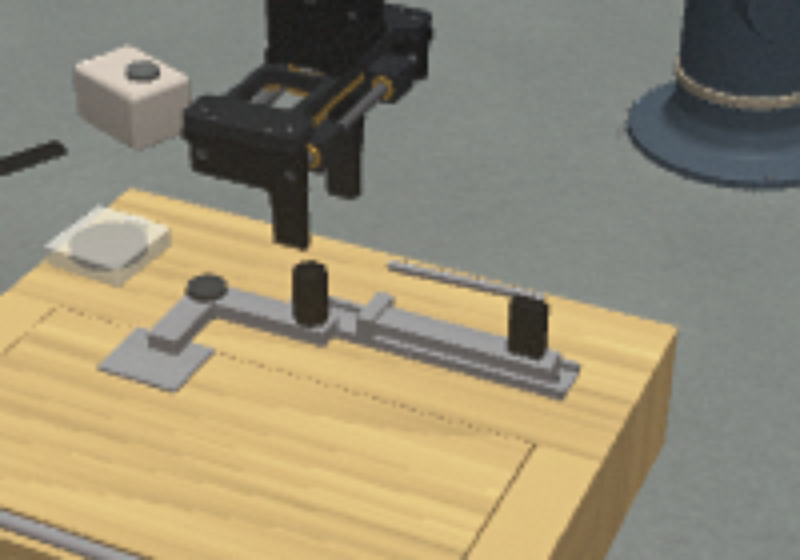

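The crop shows the keeper bar slid to the end of its track, with the tab at (528,325). The gripper is above the knob at (310,292). I descend onto the knob and compute the arc.

step_arm(commands=[0.06,0.0005,-0.0045,0,0,0,0,0.06,0.0005,-0.0045,-0.02,0,0,0,0.06,0.0005,-0.0045,-0.04,0,0,0,0.06,0.0005,-0.0045,-0.055,0,0,0,0.06,0.0005,-0.0045,-0.069,0,0,0,0.06,0.0005,-0.0045,-0.069,0,0,0,0.02,0.0005,-0.0045,-0.069,0,0,0,0.02,0.0005,-0.0045,-0.069,0,0,0,0.02,0.0005,-0.0045,-0.069,0,0,0,0.02,0.0005,-0.0045,-0.069,0,0,0], newtons=8)

```text
clock: 7.82
tool_pos: [0.6154, 0.0177, 0.1996]
tool_rot: [[-0.255, 0.967, 0.001], [0.967, 0.255, -0.0], [-0.0, 0.001, -1.0]]
wrist_force: [-0.1, -0.6, 0.7]
gripper_width: 0.0278
grasp_force: 0.0
```

```bash
python3 - <<'E'
from cell import *
import numpy as np
s=read_state();print(s["tool_pos"].round(4),s["wrist_force"].round(1),s["gripper_width"])
a=np.radians(105.4)
for th in np.arange(.1,1.61,.1): print(round(th,2),(.08*np.array([np.cos(a+th)-np.cos(a),np.sin(a+th)-np.sin(a)])).round(3))
E
```

```text
[0.6154 0.0177 0.1996] [-0.1 -0.6  0.7] 0.02783407576358849
0.1 [-0.008 -0.003]
0.2 [-0.015 -0.006]
0.3 [-0.022 -0.01 ]
0.4 [-0.028 -0.014]
0.5 [-0.034 -0.02 ]
0.6 [-0.04  -0.025]
0.7 [-0.045 -0.032]
0.8 [-0.049 -0.039]
0.9 [-0.052 -0.046]
1.0 [-0.055 -0.053]
1.1 [-0.057 -0.061]
1.2 [-0.058 -0.069]
1.3 [-0.059 -0.077]
1.4 [-0.058 -0.085]
1.5 [-0.057 -0.093]
1.6 [-0.055 -0.101]
```

step_arm(commands=[0.02,0,0,0,0,0,0,0.02,0,0,0,0,0,0,0.02,-0.008,-0.003,0,0,0,0.1,0.02,-0.015,-0.006,0,0,0,0.2,0.02,-0.022,-0.01,0,0,0,0.3,0.02,-0.028,-0.014,0,0,0,0.4,0.02,-0.034,-0.02,0,0,0,0.5,0.02,-0.04,-0.025,0,0,0,0.6,0.02,-0.045,-0.032,0,0,0,0.7,0.02,-0.049,-0.039,0,0,0,0.8])

```text
clock: 9.07
tool_pos: [0.5664, -0.0205, 0.1994]
tool_rot: [[-0.873, 0.488, 0.001], [0.488, 0.873, 0.002], [-0.0, 0.002, -1.0]]
wrist_force: [0.9, 2.9, -0.4]
gripper_width: 0.0235
grasp_force: 8.0
```

Continuing from 0.8 rad to about 1.57.

step_arm(commands=[0.02,-0.003,-0.007,0,0,0,0.1,0.02,-0.006,-0.014,0,0,0,0.2,0.02,-0.008,-0.022,0,0,0,0.3,0.02,-0.009,-0.03,0,0,0,0.4,0.02,-0.01,-0.038,0,0,0,0.5,0.02,-0.009,-0.046,0,0,0,0.6,0.02,-0.008,-0.054,0,0,0,0.7,0.02,-0.007,-0.06,0,0,0,0.77,0.02,-0.007,-0.06,0,0,0,0.77])

```text
clock: 10.2
tool_pos: [0.5582, -0.0818, 0.1993]
tool_rot: [[-0.967, -0.254, -0.003], [-0.254, 0.967, -0.001], [0.004, 0.0, -1.0]]
wrist_force: [-4.5, -1.9, 4.9]
gripper_width: 0.0236
grasp_force: 8.0
```

step_arm(commands=[0.05,0,0,0,0,0,0,0.05,0,0,0,0,0,0,0.05,0,0,0,0,0,0,0.05,0,0,0.03,0,0,0,0.05,0,0,0.07,0,0,0,0.05,0,0,0.12,0,0,0,0.05,-0.05,0,0.15,0,0,0,0.05,-0.08,0,0.15,0,0,0,0.05,-0.08,0,0.15,0,0,0,0.05,-0.08,0,0.15,0,0,0])

```text
clock: 11.45
tool_pos: [0.4798, -0.0816, 0.3494]
tool_rot: [[-0.967, -0.254, 0.001], [-0.254, 0.967, -0.0], [-0.001, -0.0, -1.0]]
wrist_force: [0.6, 0.5, 0.4]
gripper_width: 0.0502
grasp_force: 0.0
```

step_arm(commands=[0.05,0,0,0,0,0,0,0.05,0,0,0,0,0,0,0.05,0,0,0,0,0,0,0.05,0,0,0,0,0,0,0.05,0,0,0,0,0,0,0.05,0,0,0,0,0,0,0.05,0,0,0,0,0,0,0.05,0,0,0,0,0,0,0.05,0,0,0,0,0,0,0.05,0,0,0,0,0,0])

```text
clock: 12.7
tool_pos: [0.4793, -0.0812, 0.3493]
tool_rot: [[-0.967, -0.254, -0.0], [-0.254, 0.967, 0.0], [0.0, 0.0, -1.0]]
wrist_force: [0.9, -0.2, 0.3]
gripper_width: 0.0504
grasp_force: 0.0
```

step_arm(commands=[0.05,0,0,0,0,0,0,0.05,0,0,0,0,0,0,0.05,0,0,0,0,0,0,0.05,0,0,0,0,0,0,0.05,0,0,0,0,0,0,0.05,0,0,0,0,0,0,0.05,0,0,0,0,0,0,0.05,0,0,0,0,0,0,0.05,0,0,0,0,0,0,0.05,0,0,0,0,0,0])

```text
clock: 13.95
tool_pos: [0.4793, -0.0812, 0.3493]
tool_rot: [[-0.967, -0.254, -0.0], [-0.254, 0.967, 0.0], [0.0, 0.0, -1.0]]
wrist_force: [0.2, 0.3, -0.0]
gripper_width: 0.0501
grasp_force: 0.0
```

```bash
python3 - <<'E'
from cell import *
from h import *
g=get_image("top");a=g["frame"][60:240,200:420]
P=cloud(g);cv2.imwrite("pics/t3.png",cv2.resize(a,None,fx=3,fy=3)[:,:,::-1])
# flap front edge middle: well centre (.674,.032), own x=-16 
X=np.array([.674,.032,.184])+np.array([.964,.265,0])*0.0
u,v=proj(g,X);print(u,v,P[int(v),int(u)])
g=get_image("scene");cv2.imwrite("pics/s3.png",cv2.resize(g["frame"][110:330,160:420],None,fx=3,fy=2.7)[:,:,::-1])
s=read_state();print(s["clock"],s["wrist_force"].round(1))
E
```

```text
303.32740278411745 139.08202532505618 [0.70912749 0.03775511 0.03243244]
14.05 [ 0.4 -0.3 -0.6]
```

View pics/t3.png

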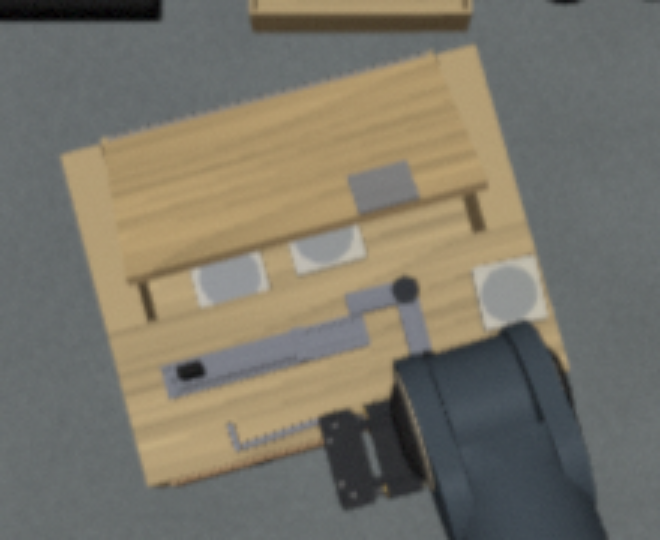

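View pics/s3.png

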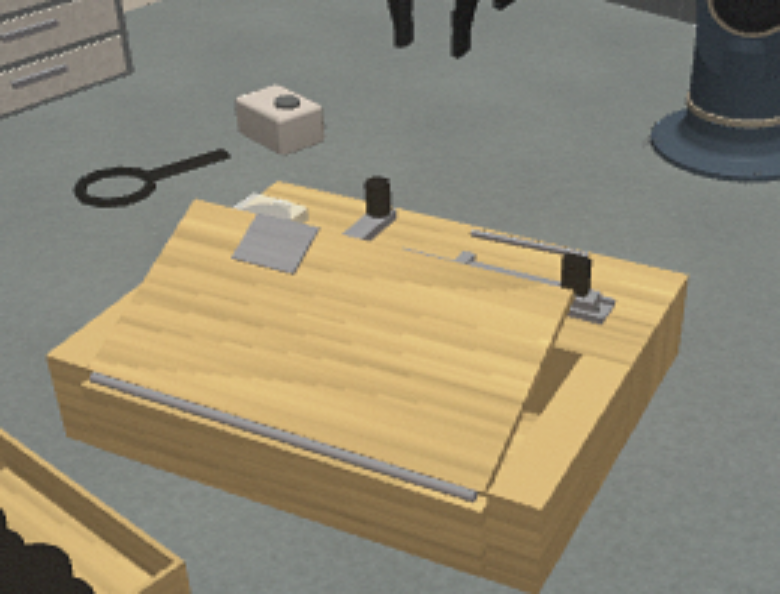

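In both views the flap is up, with its front edge at about row 240 of the top crop. The lever points to the front with the nose aligned to +y, the tab is back at (190,370), and the snap box and hex key have not moved. I hand the job in.

```bash
python3 -c "
from cell import *
print(close_job())"
```

```text
the job is handed in; nothing more can be done
None
```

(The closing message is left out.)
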